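# Move the tin caddy from one hook stand to the other

### The arm

A 6-joint arm with a two-finger parallel gripper is mounted at the origin on the work surface. World frame = base frame: x ahead of the robot, y to its left, z up, the work surface at z = 0. Lengths are in mm, angles in degrees, forces in N, time in s.
With the tool pointing down it reaches from about 325 to 1000 mm from the base axis. Payload 5.1 kg.
Tool frame: the origin (TCP) lies on the centre line of the jaws, within the pads' length; the fingertips stand 17 mm ahead of it and the grasp point (between the pads) lies 2 mm behind it; z points along the fingers, y is the line along which they close (so a half turn about z gives the same grasp; the last joint's range is limited). The gripper opens to 85 mm and grips with 20 to 120 N. Pads are 22 mm wide; open, the fingers measure 114 mm over their backs; the gripper's body (76 mm by 85 mm) begins 54 mm behind the grasp point. The pads swing forward as they close: fully open they stand 13 mm farther back than shut.
Start: joints at [68.892, 7.093, 94.555, -0, 78.352, -4.733], TCP at [183.273, 623.615, 248.322] pointing down, gripper open.
Joint ranges: [-149.61, 149.61], [-58.7, 133.49], [1.44, 155.28], [-77.14, 257.14], [18.33, 153.61], [-166.67, 166.67]. Speed limits (degrees/s): [147.25, 147.25, 180, 180, 180, 180].

### API

Orientations are given as a 3x3 rotation matrix whose columns are the frame's x, y, z axes.
In Python, from station import r gives the robot as it stands.
- The arm moves only by the tool move_arm, never from a script. Its argument "series" is a list that holds one entry, the list of rows, each a list of 5 numbers: the opening, from 0 (shut) to 1 (fully open), then the shift along the tool's x, y, z in m, then the turn about the tool's z in rad. A call has 1 to 20 rows; each row shifts and turns the commanded pose from where the row before left it, along the tool's axes as they then stand; what a row does not reach is not made up. A row lasts 1/8 s, in which the tool goes at most 62.5 mm and 10.7 degrees, less where a joint would pass 70% of its speed; a pose out of reach is approached as far as the arm can. A call is refused whole if a number of a shift passes 0.0625 or a number of a turn 0.188, either way. A call with a gripper value outside its range is refused whole. The fingers move at their own pace and stop on an object; the grip force is fixed at half the most. Time passes only in rows, so rows that do not move let the fingers close. It gives the time, the measured TCP pose, the force, the opening and the grip force at its end, in the units of the state.
- r.get_state(): the state, without advancing time (a new reading comes with each control period).
- r.read_camera(name): name is "side" or "top" or "wrist"; returns a dict with "color" (420x560x3 uint8, red, green, blue), "range_z" (420x560 float32, mm along the optical axis (not along the pixel's ray), 0 where there is no reading), "mtx" (3x3 intrinsics, pixels), "cam_to_world" (4x4, takes a point from camera to world coordinates); the wrist camera has in their place "T_tool_cam" (4x4, takes a point from camera to tool coordinates, whose origin is the TCP and whose axes are the flange's). Camera axes: x right, y up, looking along -z (the intrinsics and any distortion apply to the point x, -y, -z); pixel columns grow to the right and rows downward; lengths in mm; the calibration is good to about 2 mm. The wrist camera is an equidistant fisheye: a pixel r from the principal point sees the ray r / f radians off the axis. A picture is of the moment at which its call begins: read the wrist's pose just before it.
- r.close_job(): hands the job in; it is judged then, once.
The state is a dict: "time": time; "qpos": joint angles; "dq": joint speeds; "tau": joint torques, N m; "position": TCP position; "tcp_rot": TCP orientation; "contact_force": force on the tool from outside, world axes, zero at the start; "moment": the same for the moment, N m; "grip_width": finger opening in mm; "finger_force": force on a finger pad.
Only numpy, scipy, OpenCV 4.12 (cv2) and the standard library are available. Lean on these libraries where they do the work, as an engineer would, in place of code of your own. Each camera call takes 0.05 s, during which the arm holds its last target. There are 200 camera calls.

### The job

The small stand with the square foot is needed elsewhere: lift the tin caddy up and off its hook and hang it by the middle of its handle on the hook of the round-footed telescopic stand, gently and behind the turned-up tip, so that it hangs free, upright and still. How high that telescopic hook is set is not known beforehand; look or feel for it. Leave the square-footed stand standing where it is and do not shove the other things on the counter about.

Things in the scene. Friction and masses are not known exactly. Their poses are not given: they have to be found in the camera images.
- caddy: open tin caddy, 80 (x) by 120 (y) by 70 mm high, holding three packets that stay put below its rim; fixed handle of 10 mm round bar: uprights at y = +-64 mm outside the end walls, straight level bar along y over the middle. Origin: centre of its underside, z up. 0.2 to 0.45 kg. Starts hanging on the square-footed stand, bar across the hook's arm
- caddy_bar (a point): middle of the handle's top bar, on the bar's centre line, 130 mm above the caddy's underside; the bar is straight for 56 mm to either side along y, and the clear window under it is 55 mm high down to the rim (70 mm above the underside)
- square_stand: loose steel stand, 1.6 kg: foot plate x -115 to +35 mm, 130 mm wide, 16 mm thick; 18 mm square post, 210 mm high, at x = y = 0. Hook: arm's centre line 200 mm above the counter, 10 mm round arm to -x, level for 100 mm, then bent up to a tip ending at x = -118 mm, its top 35 mm above the arm's centre line. Caddy starts 80 mm out from the post. Origin: post axis at the counter, z up
- tube_stand: fixed stand: round foot 130 mm across, 22 mm tube with black collar, clamped 14 mm telescopic rod. Hook on the rod: arm's centre line 195 to 285 mm above the counter, different each time and not given; 10 mm round arm to -x, level for 100 mm, then bent up to a tip ending at x = -118 mm, its top 35 mm above the arm's centre line. Origin: tube axis at the counter, z up
- bowl: bystander: white shallow bowl, 110 mm across, 45 mm high, between the stands; origin under its centre
- canister: bystander: white jar with a steel lid, 80 mm across, 120 mm high, behind and between the stands; origin under its centre
- mug: bystander: blue mug, 80 mm across, 90 mm high, to the left; origin under its centre
- food_can: bystander: food can, 74 mm across, 110 mm high, to the right; origin under its centre
- spice_jar: bystander: small amber jar, 48 mm across, 100 mm high, front left; origin under its centre
- spoon: bystander: wooden spoon lying flat, front right; origin under its middle
Things that resemble listed ones, but are neither listed nor needed, are in the scene too. Leave any purple or yellow look-alike of the tube_stand alone.

How it is judged (in metres and radians):
On the way:
1. the caddy is lifted off: clear of the square-footed stand, which still stands (contact force between caddy and square_stand below 0.05 N and horizontal distance between caddy_bar and square_stand above 0.15 m and angle between square_stand's own z axis and vertical below 0.1 rad), for 0.2 s.
At the end, for the whole second after the job is handed in: caddy hangs on the telescopic hook: bar's middle 30-120 mm from the post along the arm, within 30 mm sideways; over 1.2 N on that stand; underside 55-185 mm up; tilt under 0.3 rad; under 0.05 m/s; square-footed stand upright (0.1 rad), moved under 50 mm (x of caddy_bar in the frame of tube_stand between -0.12 and -0.03 m and y of caddy_bar in the frame of tube_stand between -0.03 and 0.03 m and height (world z) of caddy between 0.055 and 0.185 m and angle between caddy's own z axis and vertical below 0.3 rad and contact force between caddy and tube_stand above 1.2 N and linear speed of caddy below 0.05 m/s and angle between square_stand's own z axis and vertical below 0.1 rad and distance of square_stand from where it was at the start of the episode below 0.05 m); the robot touches nothing.
It fails at once if the caddy is banged against the telescopic stand (contact force between caddy and tube_stand above 30 N).
It fails at once if the square-footed stand is knocked over (angle between square_stand's own z axis and vertical above 0.35 rad).
It fails at once if a bystander is shoved more than 40 mm (distance of any of bowl, canister, mug, food_can, spice_jar, spoon from where it was at the start of the episode above 0.04 m).
It also fails if it takes over 64 s, if anything falls off the work surface, if the arm or the gripper's body presses on something with over 40 N, if the wrist force passes 120 N, or if a joint passes its speed limit or range.

## Working session

There is one attempt and no reset: what is moved stays moved. The work goes in short steps, Python scripts to look and compute and a tool call to move; the robot and the scene stay as the last step left them, time stands still between calls to the robot, and variables do not carry over. Pictures are saved under pics/ and viewed, at most 10 in all, crops included, and the job is handed in when it is done.

Besides the shell and the picture viewer there is one more tool, called after "Request:" as name(argument=value, ...) on one line, values as JSON. move_arm: Moves the arm, as the interface text tells. Its arguments: {"type":"object","properties":{"series":{"type":"array"}},"required":["series"]}

```bash
mkdir -p pics; cat > h.py <<'E'
import numpy as np,cv2
from station import r
def grab(n):
    c=r.read_camera(n); np.savez(f'{n}.npz',**{k:np.array(v) for k,v in c.items()}); return c
def pts(c):
    K=np.array(c['mtx']);d=np.array(c['range_z'],float);T=np.array(c['cam_to_world'])
    v,u=np.mgrid[:420,:560]
    P=np.stack([(u-K[0,2])/K[0,0]*d,-(v-K[1,2])/K[1,1]*d,-d,np.ones_like(d)],-1)
    return (P@T.T)[...,:3]
E
python3 - <<'E'
from h import *
s=r.get_state();print(s['time'],s['position'],s['tcp_rot'],s['grip_width'])
for n in('side','top'):
    c=grab(n);cv2.imwrite(f'pics/{n}0.png',c['color'][...,::-1]);print(c['mtx'],np.array(c['cam_to_world']).round(2),[k for k in c])
E
```

```text
0.0 [183.07447114 623.07328121 247.03896231] [[-9.59432853e-01  2.81936243e-01 -7.45847611e-04]
 [ 2.81937185e-01  9.59430829e-01 -1.97671112e-03]
 [ 1.58282687e-04 -2.10680376e-03 -9.99997768e-01]] 85.22205826441389
[[407.40226733   0.         288.24864194]
 [  0.         407.40226733 213.44465486]
 [  0.           0.           1.        ]] [[ 9.3000e-01  1.8000e-01 -3.2000e-01  1.0053e+02]
 [-3.6000e-01  4.9000e-01 -7.9000e-01 -9.8000e+02]
 [ 2.0000e-02  8.6000e-01  5.2000e-01  7.7489e+02]
 [ 0.0000e+00  0.0000e+00  0.0000e+00  1.0000e+00]] ['color', 'range_z', 'mtx', 'cam_to_world']
[[438.14921514   0.         278.187187  ]
 [  0.         438.14921514 214.22194779]
 [  0.           0.           1.        ]] [[ 2.00000e-02  9.90000e-01 -1.00000e-01  3.76080e+02]
 [-1.00000e+00  3.00000e-02  2.00000e-02  5.84000e+00]
 [ 2.00000e-02  1.00000e-01  9.90000e-01  1.26308e+03]
 [ 0.00000e+00  0.00000e+00  0.00000e+00  1.00000e+00]] ['color', 'range_z', 'mtx', 'cam_to_world']
```

View pics/side0.png

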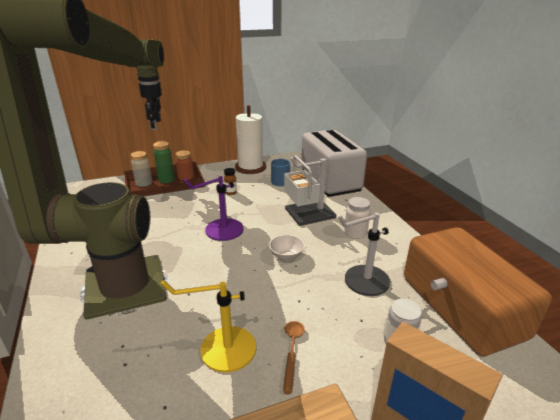

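View pics/top0.png

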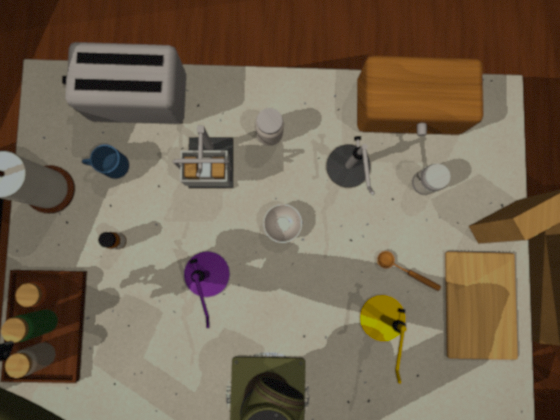

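The side view shows the square stand with the caddy around (305,185), and the grey tube stand with its foot at (368,280) and hook tip near (345,220). The top view shows the caddy at (205,165), its bar running roughly along image x at row 160, and the tube stand's foot at (348,166) with its arm from (360,145) to (369,190).

```bash
python3 - <<'E'
from h import *
for n,boxes in (('top',{'caddy':(120,195,165,245),'tube':(125,200,315,385)}),('side',{'caddy':(145,225,270,340),'tube':(200,300,325,400)})):
    c=dict(np.load(n+'.npz'));P=pts(c)
    for b,(a,e,l,m) in boxes.items():
        Q=P[a:e,l:m].copy(); ok=c['range_z'][a:e,l:m]>0
        im=c['color'][a:e,l:m]
        z=np.where(ok,Q[...,2],-99)
        cv2.imwrite(f'pics/z_{n}_{b}.png',np.hstack([cv2.resize(im[...,::-1],(400,300*1),interpolation=0),cv2.resize(cv2.applyColorMap(np.clip(z*.8,0,255).astype(np.uint8),2),(400,300),interpolation=0)]))
        for lo in range(10,330,20):
            s=Q[(z>=lo)&(z<lo+20)]
            if len(s)>3: print(n,b,lo,len(s),np.median(s,0).round(),s.min(0).round()[:2],s.max(0).round()[:2])
cv2.imwrite('pics/zz.png',np.vstack([cv2.resize(np.hstack([cv2.imread(f'pics/z_{n}_{b}.png') for b in('caddy','tube')]),(800,300)) for n in('top','side')]))
E
```

```text
top caddy 10 699 [694. 153.  15.] [573. 112.] [765. 281.]
top caddy 30 63 [755. 270.  39.] [681. 171.] [768. 309.]
top caddy 50 47 [755. 275.  59.] [681. 170.] [761. 306.]
top caddy 70 67 [592. 170.  87.] [569. 117.] [754. 283.]
top caddy 90 215 [587. 173. 102.] [569. 117.] [696. 235.]
top caddy 110 277 [600. 175. 120.] [569. 109.] [696. 245.]
top caddy 130 837 [605. 174. 141.] [569. 110.] [696. 244.]
top caddy 150 128 [608. 178. 152.] [569. 109.] [696. 245.]
top caddy 170 32 [646. 172. 178.] [603. 109.] [699. 245.]
top caddy 190 220 [642. 178. 204.] [586. 109.] [698. 245.]
top caddy 210 221 [610. 177. 213.] [577. 114.] [697. 238.]
top caddy 230 14 [573. 177. 233.] [568. 172.] [578. 180.]
top tube 10 831 [ 646. -214.   13.] [ 589. -319.] [ 771. -159.]
top tube 30 72 [ 751. -268.   39.] [ 642. -321.] [ 768. -211.]
top tube 50 71 [ 751. -266.   61.] [ 642. -314.] [ 762. -211.]
top tube 70 60 [ 751. -268.   78.] [ 642. -309.] [ 756. -211.]
top tube 90 32 [ 656. -226.   94.] [ 643. -304.] [ 751. -211.]
top tube 110 19 [ 644. -215.  121.] [ 642. -227.] [ 658. -211.]
top tube 150 86 [ 671.
[... 1263 characters left out ...]
.]
side tube 50 127 [710. -24.  60.] [ 642. -233.] [777.  25.]
side tube 70 126 [710. -20.  83.] [ 641. -233.] [781.  36.]
side tube 90 194 [721. -17.  99.] [ 640. -232.] [784.  35.]
side tube 110 249 [731.  -5. 121.] [ 611. -410.] [782.  35.]
side tube 130 48 [ 648. -227.  139.] [ 642. -232.] [ 661. -216.]
side tube 150 103 [ 655. -224.  163.] [ 637. -236.] [ 698. -206.]
side tube 170 84 [ 650. -223.  174.] [ 638. -234.] [ 696. -208.]
side tube 190 36 [ 650. -223.  200.] [ 646. -228.] [ 659. -215.]
side tube 210 163 [ 612. -227.  224.] [ 548. -236.] [ 662. -214.]
side tube 230 27 [ 543. -235.  240.] [ 533. -239.] [ 554. -230.]
side tube 250 14 [ 535. -236.  254.] [ 532. -238.] [ 541. -229.]
```

View pics/zz.png

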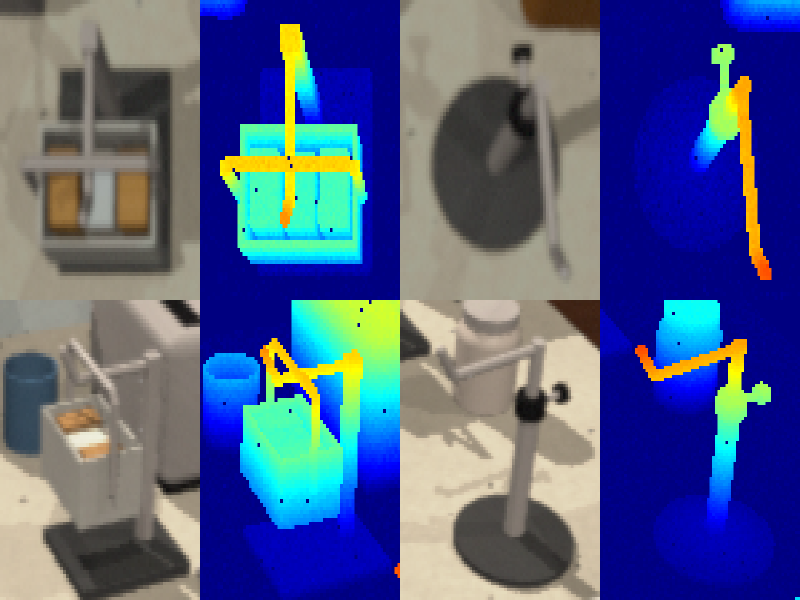

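The depth crops are clear. The caddy's bar runs across the square stand's arm, and the tube hook's arm is at about z 220, with its tip at about (535,-235). Next I'll fit lines to get these precisely.

```bash
cat > fit.py <<'E'
from h import *
def line(s,nm):
    vx,vy,vz,x,y,z=cv2.fitLine(s.astype(np.float32),cv2.DIST_HUBER,0,.01,.01).ravel()
    t=(s-[x,y,z])@[vx,vy,vz]
    print(nm,len(s),'c',np.round([x,y,z],1),'d',np.round([vx,vy,vz],3),'t',t.min().round(),t.max().round(),'z90',np.percentile(s[:,2],90).round(1))
def box(P,lo,hi): return P[((P>lo)&(P<hi)).all(-1)]
if __name__=='__main__':
  for n in('top','side'):
    P=pts(dict(np.load(n+'.npz'))).reshape(-1,3);print(n)
    b=np.vstack([box(P,[585,115,203],[630,168,230]),box(P,[585,188,203],[630,240,230])])
    line(b,'bar')
    line(box(P,[620,165,192],[675,190,215]),'sqarm')
    line(box(P,[560,-250,210],[640,-205,235]),'tubearm')
    for nm,s in(('sqtip',box(P,[555,160,225],[583,195,260])),('tubetip',box(P,[525,-245,232],[556,-220,270]))): print(nm,s.mean(0).round(1),s[s[:,2].argmax()].round(1),s[:,0].min().round(1))
    s=box(P,[560,100,145],[660,250,156]);print('rim',s.min(0).round(),s.max(0).round())
    s=box(P,[680,160,195],[715,195,225]);print('sqpost',s.min(0).round(),s.max(0).round())
    s=box(P,[560,-320,8],[745,-130,30]);print('foot',s.min(0).round(),s.max(0).round())
    s=box(P,[640,-235,30],[675,-205,145]);print('tube',s.min(0).round(),s.max(0).round())
    s=box(P,[643,-235,185],[675,-205,205]);print('rod',s.min(0).round(),s.max(0).round())
    s=box(P,[645,-235,218],[675,-205,245]);print('rodtop',s.mean(0).round(),s[:,2].max())
E
python3 fit.py
```

```text
top
bar 173 c [610.1 175.9 212.9] d [-0.031  1.     0.001] t -59.0 63.0 z90 215.5
sqarm 88 c [647.6 178.9 203.8] d [ 0.999  0.039 -0.02 ] t -27.0 27.0 z90 205.6
tubearm 136 c [ 600.2 -227.2  223.5] d [0.992 0.126 0.004] t -39.0 38.0 z90 225.9
sqtip [573.5 175.9 231.8] [572.6 176.8 234.7] 568.0
tubetip [ 540.6 -233.5  246.7] [ 539.5 -234.9  257.6] 533.1
rim [569. 110. 145.] [652. 245. 156.]
sqpost [681. 171. 196.] [698. 189. 214.]
foot [ 589. -286.    8.] [ 718. -145.   30.]
tube [ 642. -227.   36.] [ 658. -211.  137.]
rod [ 646. -224.  186.] [ 655. -214.  203.]
rodtop [ 652. -221.  225.] 228.63036294401059
side
bar 60 c [608.9 172.2 214.4] d [-0.038  0.999 -0.001] t -56.0 65.0 z90 217.3
sqarm 40 c [651.1 178.9 204.1] d [ 1.    -0.004  0.002] t -29.0 24.0 z90 207.2
tubearm 103 c [ 599.2 -228.3  224.3] d [ 0.993  0.116 -0.006] t -39.0 41.0 z90 227.1
sqtip [574.2 176.4 231.1] [573.1 177.2 238.1] 569.5
tubetip [ 539.8 -235.3  245.7] [ 536.7 -237.   258.5] 532.0
rim [569. 112. 145.] [652. 245. 155.]
sqpost [682. 171. 196.] [699. 190. 213.]
foot [ 589. -285.    8.] [ 718. -154.   30.]
tube [ 640. -233.   30.] [ 663. -210.  145.]
rod [ 646. -228.  185.] [ 659. -215.  205.]
rodtop [ 652. -222.  225.] 229.99327255667617
```

```bash
python3 - <<'E'
from fit import *
P=pts(dict(np.load('top.npz'))).reshape(-1,3)
C=np.load('top.npz')['color'].reshape(-1,3).astype(int)
pu=(C[:,0]>C[:,1]+35)&(C[:,2]>C[:,1]+35);ye=(C[:,0]>C[:,2]+90)&(C[:,1]>C[:,2]+70)
for n,m in(('pu',pu),('ye',ye)):
    s=P[m]
    for lo,hi in((5,25),(25,150),(150,210),(210,400)):
        q=s[(s[:,2]>lo)&(s[:,2]<hi)]
        if len(q):print(n,lo,q.min(0).round(),q.max(0).round())
for n,b in(('bowl',(195,250,255,310)),('can',(105,150,250,290))):
    Q=pts(dict(np.load('top.npz')))[b[0]:b[1],b[2]:b[3]].reshape(-1,3);Q=Q[Q[:,2]>25];print(n,np.percentile(Q,3,0).round(),np.percentile(Q,97,0).round())
E
```

```text
pu 5 [268. 117.   5.] [392. 240.  23.]
pu 25 [325. 168.  26.] [336. 169.  31.]
pu 150 [242. 149. 157.] [362. 192. 207.]
ye 5 [ 156. -384.    5.] [ 282. -259.   23.]
ye 25 [ 210. -327.   27.] [ 229. -313.  127.]
ye 150 [ 115. -331.  159.] [ 251. -304.  209.]
ye 210 [ 102. -305.  214.] [ 114. -301.  232.]
bowl [424. -82.  25.] [528.  17.  48.]
can [707. -23.  36.] [774.  45. 123.]
```

Request:
move_arm(series=[[[1,0,0,-0.03,0.18],[1,0,0,-0.03,0.18],[1,0,0,-0.02,0.18],[1,0,0,0,0.18],[1,0,0,0,0.18],[1,0,0,0,0.18],[1,0,0,0,0.18],[1,0,0,0,0]]])

```text
time: 1.1
position: [183.2, 623.4, 327.6]
tcp_rot: [[-0.027, 1.0, -0.0], [1.0, 0.027, -0.001], [-0.001, -0.0, -1.0]]
contact_force: [1.3, 0.5, -0.5]
grip_width: 85.5
finger_force: 0.0
```

Request:
move_arm(series=[[[1,-0.0357,0.0345,0,0],[1,-0.0357,0.0345,0,0],[1,-0.0357,0.0345,0,0],[1,-0.0357,0.0345,0,0],[1,-0.0357,0.0345,0,0],[1,-0.0357,0.0345,0,0],[1,-0.0357,0.0345,0,0],[1,-0.0357,0.0345,0,0],[1,-0.0357,0.0345,0,0],[1,-0.0357,0.0345,0,0],[1,-0.0357,0.0345,0,0],[1,-0.0357,0.0345,0,0],[1,0,0,0,0],[1,0,0,0,0]]])

```text
time: 2.85
position: [607.6, 205.9, 327.9]
tcp_rot: [[-0.026, 1.0, -0.001], [1.0, 0.026, 0.0], [0.0, -0.001, -1.0]]
contact_force: [-0.0, 0.9, -1.3]
grip_width: 85.2
finger_force: 0.0
```

Request:
move_arm(series=[[[1,0,0.001,0.03,0],[1,0,0,0.03,0],[1,0,0,0.02,0],[1,0,0,0.02,0],[1,0,0,0.01,0],[1,0,0,0.01,0],[1,0,0,0,0],[0.5,0,0,0,0],[0.4,0,0,0,0],[0.3,0,0,0,0],[0.25,0,0,0,0]]])

```text
time: 4.22
position: [608.9, 205.8, 208.6]
tcp_rot: [[-0.025, 1.0, 0.0], [1.0, 0.025, 0.0], [0.0, 0.0, -1.0]]
contact_force: [-1.0, -0.5, -0.1]
grip_width: 21.7
finger_force: 0.0
```

```bash
python3 - <<'E'
from h import *
a=grab('side');b=grab('top')
cv2.imwrite('pics/g.png',np.hstack([cv2.resize(a['color'][100:250,240:380,::-1],(390,420)),cv2.resize(b['color'][100:220,140:260,::-1],(400,420))]))
E
```

```text
(no output)
```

View pics/g.png

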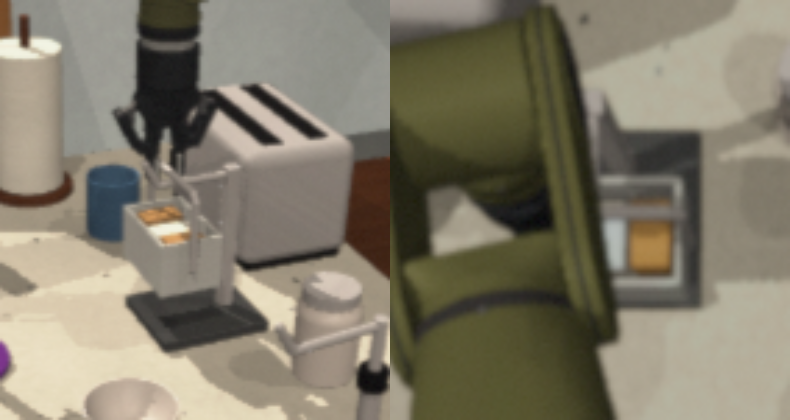

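The left half shows the fingers straddling the bar, beyond the hook arm, at about (170,170) in the crop. The pads aren't touching the bar yet, so I'll close.

Request:
move_arm(series=[[[0.18,0,0,0,0],[0.12,0,0,0,0],[0.06,0,0,0,0],[0,0,0,0,0],[0,0,0,0,0],[0,0,0,0,0]]])

```text
time: 5.08
position: [608.9, 205.7, 208.4]
tcp_rot: [[-0.025, 1.0, 0.0], [1.0, 0.025, -0.0], [-0.0, 0.0, -1.0]]
contact_force: [1.5, -1.2, 0.3]
grip_width: 7.8
finger_force: 58.4
```

Request:
move_arm(series=[[[0,0,0,-0.003,0],[0,0,0,-0.005,0],[0,0,0,-0.008,0],[0,0,0,-0.008,0],[0,0,0,-0.008,0],[0,0,0,-0.005,0],[0,0,0,0,0],[0,0,0,0,0],[0,0,0,0,0]]])

```text
time: 6.2
position: [608.6, 205.6, 244.7]
tcp_rot: [[-0.025, 1.0, -0.001], [1.0, 0.025, -0.0], [-0.0, -0.001, -1.0]]
contact_force: [-0.4, -0.2, -3.0]
grip_width: 7.5
finger_force: 58.4
```

```bash
python3 - <<'E'
from fit import *
s=r.get_state();print(s['position'],s['contact_force'],s['moment'])
c=grab('side');P=pts(c).reshape(-1,3)
line(box(P,[585,115,235],[630,165,262]),'bar-')
line(box(P,[640,165,192],[675,190,215]),'sqarm')
x=box(P,[560,100,170],[665,250,195]);print('rim',x.min(0).round(),x.max(0).round())
cv2.imwrite('pics/l.png',cv2.resize(c['color'][130:230,260:360,::-1],(500,500)))
E
```

```text
[608.61365527 205.64866431 244.74141611] [-0.35892688 -0.1636484  -3.04792084] [0.0347584  0.05402011 0.02511339]
bar- 36 c [609.3 135.9 249.1] d [-0.026  0.993  0.118] t -22.0 26.0 z90 252.8
sqarm 23 c [661.6 179.  204.5] d [0.994 0.111 0.01 ] t -16.0 13.0 z90 207.6
rim [569. 109. 170.] [654. 245. 192.]
```

View pics/l.png

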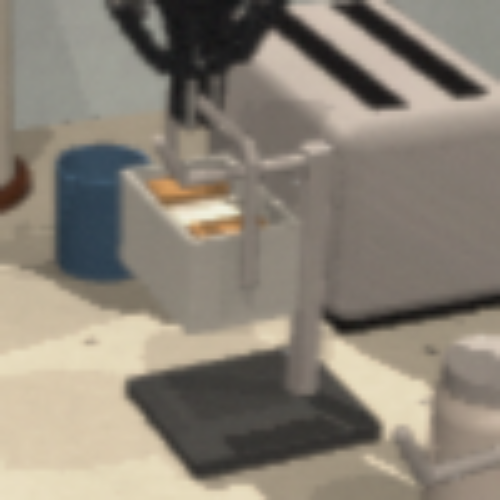

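Request:
move_arm(series=[[[0,0,0,-0.003,0],[0,0,-0.005,0,0],[0,0,-0.008,0,0],[0,0,-0.01,0,0],[0,0,-0.01,0,0],[0,0,-0.01,0,0],[0,0,-0.01,0,0],[0,0,-0.01,0,0],[0,0,-0.01,0,0],[0,0,-0.01,0,0],[0,0,-0.01,0,0],[0,0,-0.007,0,0],[0,0,0,0,0],[0,0,0,0,0]]])

```text
time: 8.0
position: [509.1, 203.2, 248.4]
tcp_rot: [[-0.025, 1.0, 0.0], [1.0, 0.025, 0.0], [0.0, 0.0, -1.0]]
contact_force: [0.0, 0.7, -2.3]
grip_width: 7.6
finger_force: 58.4
```

```bash
python3 - <<'E'
from fit import *
c=grab('side');P=pts(c).reshape(-1,3)
line(box(P,[485,115,235],[530,168,265]),'bar-')
x=box(P,[680,160,196],[715,195,225]);print('sqpost',x.min(0).round(),x.max(0).round())
x=box(P,[440,90,90],[562,260,200]);print('caddy',x.min(0).round(),x.max(0).round())
for lo in(110,150,200):
    q=x[abs(x[:,1]-lo)<25];print(lo,q[:,2].max().round(), q[q[:,2].argmax()].round())
E
```

```text
bar- 31 c [509.1 137.9 254.1] d [-0.063  0.995  0.077] t -23.0 28.0 z90 256.8
sqpost [681. 167. 196.] [701. 192. 214.]
caddy [468. 107. 117.] [553. 243. 199.]
110 199.0 [518. 114. 199.]
150 193.0 [552. 156. 193.]
200 193.0 [550. 189. 193.]
```

Request:
move_arm(series=[[[0,0,0,-0.009,0],[0,0,0,-0.009,0],[0,-0.017,-0.0039,0,0],[0,-0.031,-0.0039,0,0],[0,-0.04,-0.0039,0,0],[0,-0.04,-0.0039,0,0],[0,-0.04,-0.0039,0,0],[0,-0.04,-0.0039,0,0],[0,-0.04,-0.0039,0,0],[0,-0.04,-0.0039,0,0],[0,-0.04,-0.0039,0,0],[0,-0.04,-0.0039,0,0],[0,-0.031,0,0,0],[0,-0.016,0,0,0],[0,0,0,0,-0.047],[0,0,0,0,-0.047],[0,0,0,0,0],[0,0,0,0,0],[0,0,0,0,0]]])

```text
time: 10.42
position: [480.2, -212.5, 266.4]
tcp_rot: [[-0.119, 0.993, -0.0], [0.993, 0.119, -0.0], [-0.0, -0.0, -1.0]]
contact_force: [-0.3, -0.0, -3.6]
grip_width: 7.3
finger_force: 58.5
```

```bash
python3 - <<'E'
from fit import *
for n in('side','top'):
    c=grab(n);P=pts(c).reshape(-1,3);print(n)
    line(box(P,[455,-300,255],[520,-243,285]),'bar-')
    line(box(P,[560,-250,210],[640,-205,235]),'tubearm')
    x=box(P,[528,-245,235],[556,-225,270]);print('tip',x[:,2].max() if len(x) else 0)
    x=box(P,[420,-330,195],[528,-150,215]);print('rim',x.min(0).round(),x.max(0).round())
    cv2.imwrite(f'pics/t_{n}.png',c['color'][...,::-1])
a=cv2.imread('pics/t_side.png')[150:300,260:440];b=cv2.imread('pics/t_top.png')[110:260,300:440]
cv2.imwrite('pics/t.png',np.hstack([cv2.resize(a,(420,350)),cv2.resize(b,(327,350))]))
E
```

```text
side
bar- 86 c [ 485.8 -272.5  271.6] d [-0.131  0.991  0.04 ] t -28.0 29.0 z90 274.3
tubearm 101 c [ 600.8 -228.2  224.5] d [ 0.993  0.119 -0.003] t -39.0 40.0 z90 227.1
tip 257.4537780651176
rim [ 437. -306.  195.] [ 528. -172.  215.]
topTraceback (most recent call last):
  File "<stdin>", line 4, in <module>
  File "fit.py", line 3, in line
    vx,vy,vz,x,y,z=cv2.fitLine(s.astype(np.float32),cv2.DIST_HUBER,0,.01,.01).ravel()
                   ~~~~~~~~~~~^^^^^^^^^^^^^^^^^^^^^^^^^^^^^^^^^^^^^^^^^^^^^^^
cv2.error: OpenCV(4.12.0) /io/opencv/modules/imgproc/src/linefit.cpp:102: error: (-215:Assertion failed) count > 0 in function 'fitLine3D_wods'
```

Request:
move_arm(series=[[[0,0,0.005,0,0],[0,0,0.01,0,0],[0,0,0.01,0,0],[0,0,0.01,0,0],[0,0,0.01,0,0],[0,0,0.01,0,0],[0,0,0.01,0,0],[0,0,0.01,0,0],[0,0,0.01,0,0],[0,0,0.007,0,0],[0,0,0.003,0,0],[0,0,0,0,0],[0,0,0,0,0],[0,0,0,0,0]]])

```text
time: 12.28
position: [574.4, -201.4, 266.4]
tcp_rot: [[-0.119, 0.993, 0.0], [0.993, 0.119, -0.0], [-0.0, 0.0, -1.0]]
contact_force: [-0.3, 0.1, -2.2]
grip_width: 8.0
finger_force: 58.5
```

```bash
python3 - <<'E'
from fit import *
c=grab('side')
P=pts(c).reshape(-1,3)
line(box(P,[555,-300,255],[610,-243,285]),'bar-')
line(box(P,[595,-250,210],[645,-205,235]),'tubearm')
x=box(P,[525,-245,230],[548,-225,270]);print('tip',x.mean(0))
cv2.imwrite('pics/t.png',cv2.resize(c['color'][170:300,290:420,::-1],(520,520)))
E
```

```text
bar- 85 c [ 581.4 -271.2  269.3] d [-0.129  0.975  0.179] t -25.0 28.0 z90 273.8
tubearm 46 c [ 618.5 -226.2  224. ] d [0.992 0.123 0.013] t -21.0 25.0 z90 226.7
tip [ 539.04594129 -235.57717615  246.14185162]
```

View pics/t.png

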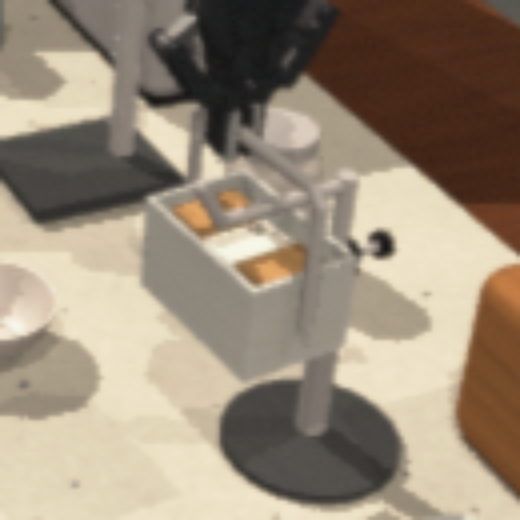

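The crop shows the bar from (235,135) to (325,190), above the hook arm running from (215,215) to (350,180). The arm is inside the handle window and the tip at (218,205) is on the robot side of the bar. Now I'll lower it.

Request:
move_arm(series=[[[0,0,0,0.004,0],[0,0,0,0.005,0],[0,0,0,0.005,0],[0,0,0,0.005,0],[0,0,0,0.005,0],[0,0,0,0.004,0],[0,0,0,0.003,0],[0,0,0,0,0],[0,0,0,0,0]]])

```text
time: 13.45
position: [574.7, -201.4, 235.6]
tcp_rot: [[-0.119, 0.993, 0.0], [0.993, 0.119, -0.0], [-0.0, 0.0, -1.0]]
contact_force: [0.3, -0.1, -3.4]
grip_width: 8.1
finger_force: 58.5
```

Request:
move_arm(series=[[[0,0,0,0.001,0],[0,0,0,0.001,0],[0,0,0,0.001,0],[0,0,0,0,0]]])

```text
time: 13.95
position: [574.5, -201.3, 232.2]
tcp_rot: [[-0.119, 0.993, -0.0], [0.993, 0.119, 0.0], [0.0, -0.0, -1.0]]
contact_force: [-0.6, 0.3, -3.2]
grip_width: 7.6
finger_force: 58.5
```

Expected contact is at about z 228; I'll go down in 1 mm steps.

Request:
move_arm(series=[[[0,0,0,0.001,0],[0,0,0,0.001,0],[0,0,0,0,0],[0,0,0,0,0]]])

```text
time: 14.45
position: [574.6, -201.3, 230.3]
tcp_rot: [[-0.119, 0.993, -0.0], [0.993, 0.119, 0.0], [0.0, -0.0, -1.0]]
contact_force: [0.1, -0.1, -3.0]
grip_width: 7.9
finger_force: 58.5
```

Request:
move_arm(series=[[[0,0,0,0.001,0],[0,0,0,0,0],[0,0,0,0,0]]])

```text
time: 14.82
position: [574.6, -201.3, 229.3]
tcp_rot: [[-0.119, 0.993, -0.0], [0.993, 0.119, -0.0], [-0.0, -0.0, -1.0]]
contact_force: [-0.1, -0.8, -3.1]
grip_width: 7.6
finger_force: 58.5
```

Request:
move_arm(series=[[[0,0,0,0.001,0],[0,0,0,0,0],[0,0,0,0,0]]])

```text
time: 15.2
position: [574.7, -201.4, 228.5]
tcp_rot: [[-0.119, 0.993, 0.0], [0.993, 0.119, -0.0], [-0.0, 0.0, -1.0]]
contact_force: [0.9, 0.0, -1.6]
grip_width: 7.9
finger_force: 58.5
```

Request:
move_arm(series=[[[0,0,0,0.0007,0],[0,0,0,0,0],[0,0,0,0,0]]])

```text
time: 15.58
position: [574.8, -201.4, 228.1]
tcp_rot: [[-0.119, 0.993, 0.001], [0.993, 0.119, -0.0], [-0.0, 0.001, -1.0]]
contact_force: [-0.8, 1.0, 1.0]
grip_width: 8.1
finger_force: 58.8
```

```bash
python3 - <<'E'
from h import *
import time
s=r.get_state();print(s['contact_force'],s['moment'],s['position'])
E
```

```text
[-0.7646684   1.02298409  1.00844268] [ 0.01987431  0.12227488 -0.04065604] [ 574.78452247 -201.39116454  228.12879718]
```

Request:
move_arm(series=[[[0.12,0,0,0,0],[0.15,0,0,0,0],[0.2,0,0,0,0],[0.3,0,0,0,0],[0.45,0,0,0,0],[0.6,0,0,0,0],[0.6,0,0,0,0],[0.6,0,0,0,0]]])

```text
time: 16.58
position: [574.6, -201.3, 227.6]
tcp_rot: [[-0.119, 0.993, -0.0], [0.993, 0.119, 0.0], [0.0, -0.0, -1.0]]
contact_force: [0.3, 0.9, 0.7]
grip_width: 51.0
finger_force: 0.0
```

```bash
python3 - <<'E'
from fit import *
c=grab('side')
P=pts(c).reshape(-1,3)
line(box(P,[555,-300,215],[610,-243,250]),'bar-')
cv2.imwrite('pics/u.png',cv2.resize(c['color'][170:300,290:420,::-1],(520,520)))
E
```

```text
bar- 91 c [ 582.1 -272.5  232.2] d [-0.143  0.967  0.209] t -25.0 30.0 z90 236.6
```

View pics/u.png

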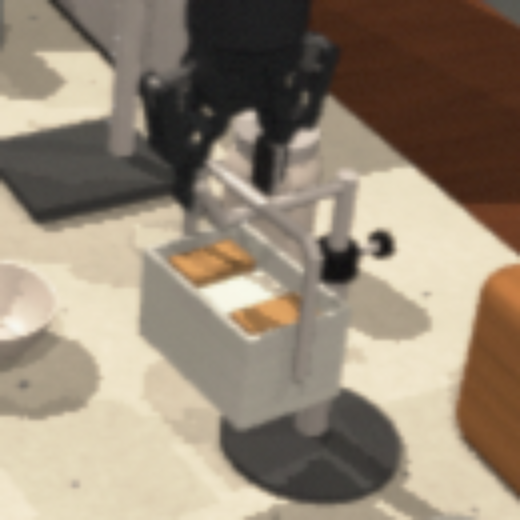

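The caddy now hangs on the hook, with the bar crossing the arm near (255,205) and the fingers open clear of it. I'll back straight up.

Request:
move_arm(series=[[[0.6,0,0,-0.004,0],[0.6,0,0,-0.008,0],[0.6,0,0,-0.012,0],[0.6,0,0,-0.02,0],[0.6,0,0,-0.03,0],[0.6,0,0,-0.04,0],[0.6,0,0,-0.04,0],[0.6,0,0,0,0],[0.6,0,0,0,0],[0.6,0,0,0,0],[0.6,0,0,0,0],[0.6,0,0,0,0]]])

```text
time: 18.12
position: [574.4, -201.3, 380.8]
tcp_rot: [[-0.119, 0.993, -0.001], [0.993, 0.119, 0.001], [0.001, -0.001, -1.0]]
contact_force: [0.2, 0.3, -0.1]
grip_width: 51.0
finger_force: 0.0
```

```bash
cat > m.py <<'E'
from fit import *
c=grab('side');P=pts(c).reshape(-1,3)
line(box(P,[555,-285,220],[610,-240,260]),'bar-');line(box(P,[540,-220,220],[610,-185,260]),'bar+')
for a,b in((-310,-285),(-200,-165)):
    x=box(P,[520,a,140],[640,b,190]);print('rim',x.min(0).round(),x.max(0).round())
x=box(P,[680,160,196],[715,195,225]);print('sqpost',x.min(0).round(),x.max(0).round())
print(r.get_state()['contact_force'])
E
python3 m.py
```

```text
bar- 56 c [ 580.4 -262.3  234.4] d [-0.067  0.998 -0.006] t -22.0 22.0 z90 237.1
bar+ 39 c [ 573.4 -203.1  233.6] d [-0.138  0.99   0.04 ] t -17.0 16.0 z90 235.9
rim [ 545. -297.  140.] [ 609. -285.  190.]
rim [ 532. -200.  140.] [ 616. -165.  189.]
sqpost [681. 169. 197.] [701. 189. 214.]
[ 0.83083648 -0.48506959 -0.30167202]
```

Request:
move_arm(series=[[[0.6,0,0,0,0],[0.6,0,0,0,0],[0.6,0,0,0,0],[0.6,0,0,0,0],[0.6,0,0,0,0],[0.6,0,0,0,0],[0.6,0,0,0,0],[0.6,0,0,0,0],[0.6,0,0,0,0],[0.6,0,0,0,0],[0.6,0,0,0,0],[0.6,0,0,0,0],[0.6,0,0,0,0],[0.6,0,0,0,0],[0.6,0,0,0,0],[0.6,0,0,0,0],[0.6,0,0,0,0],[0.6,0,0,0,0],[0.6,0,0,0,0],[0.6,0,0,0,0]]])

```text
time: 20.68
position: [574.6, -201.3, 381.6]
tcp_rot: [[-0.119, 0.993, -0.0], [0.993, 0.119, -0.0], [-0.0, -0.0, -1.0]]
contact_force: [-0.2, 0.0, -0.0]
grip_width: 51.4
finger_force: 0.0
```

```bash
python3 m.py
```

```text
bar- 59 c [ 580.6 -263.2  234.8] d [-0.095  0.995 -0.017] t -20.0 23.0 z90 237.4
bar+ 39 c [ 573.4 -202.8  233.9] d [-0.12   0.993  0.015] t -17.0 17.0 z90 236.2
rim [ 545. -298.  140.] [ 616. -285.  190.]
rim [ 531. -200.  140.] [ 615. -165.  190.]
sqpost [680. 169. 196.] [701. 191. 214.]
[-0.75825057  0.39838601 -0.22637957]
```

The bar is level at the expected height, nothing is moving, the square stand hasn't moved and the robot is clear. Handing in.

```bash
python3 -c "
from station import r
print(r.close_job())"
```

```text
the job is handed in; nothing more can be done
None
```

The caddy hangs level and still behind the tip on the telescopic stand's hook, about 75 mm out from its post; the square-footed stand is where it was, and the job is handed in (no verdict was returned).

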